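# Count six milling balls into a beaker from a shuttered rack

### The arm

A 7-joint arm with a two-finger parallel gripper is mounted at the origin on the work surface. World frame = base frame: x ahead of the robot, y to its left, z up, the work surface at z = 0. Lengths are in m, angles in rad, forces in N, time in s.
With the tool pointing down it reaches from about 0.425 to 0.925 m from the base axis. Payload 6.8 kg.
Tool frame: the origin (TCP) lies midway between the tips of the shut fingers; the grasp point (between the pads) lies 19 mm behind it; y points along the fingers, z is the direction in which the jaws open and shut, and the axes are right-handed (so a half turn about y gives the same grasp; the last joint's range is limited). The gripper opens to 85 mm and grips with 20 to 120 N. Pads are 22 mm wide; open, the fingers measure 114 mm over their backs; the gripper's body (76 mm by 85 mm) begins 54 mm behind the grasp point. The pads swing forward as they close: fully open they stand 13 mm farther back than shut.
Start: joints at [-1.267, 0.477, 0.022, 1.555, -0.011, 1.109, -0.083], TCP at [0.27, 0.619, 0.231] pointing down, gripper open.
Joint ranges: [-2.96, 2.96], [-0.34, 2.1], [-1.41, 1.46], [0.24, 2.44], [-1.37, 4.51], [0.17, 1.92], [-2.96, 2.96]. Speed limits (rad/s): [2.39, 2.39, 3.14, 3.14, 3.14, 3.14, 3.14].

### API

Orientations are given as a rotation vector (axis times angle).
In Python, from bench import r gives the robot as it stands.
- The arm moves only by the tool send_rows, never from a script. Its argument "rows" is text: rows parted by semicolons, each of 6 numbers parted by spaces: the shift along the world's x, y, z in m, then the turn, a rotation vector about the world's x, y, z in rad. A call has 1 to 20 rows; each row shifts and turns the commanded pose from where the row before left it; what a row does not reach is not made up. A row lasts 1/10 s, in which the tool goes at most 50 mm and 8.59 degrees, less where a joint would pass 70% of its speed; a pose out of reach is approached as far as the arm can. A call is refused whole if a number of a shift passes 0.05 or a number of a turn 0.15, either way. A call with a gripper value outside its range is refused whole. "grip" is the finger opening in m, from 0 to 0.0854, set as the call begins (left out, the last holds). The fingers move at their own pace and stop on an object; "grip_force" is the grip in N (left out, the last holds). Time passes only in rows, so rows that do not move let the fingers close. It gives the time, the measured TCP pose, the force and the opening at its end, in the units of the state.
- r.get_obs(): the state, without advancing time (a new reading comes with each control period).
- r.grab_frame(name): name is "scene" or "top" or "wrist"; returns a dict with "pixels" (420x560x3 uint8, red, green, blue), "intrinsics" (3x3 intrinsics, pixels), "position" and "orientation" of the camera in the world. Camera axes: x right, y up, looking along -z (the intrinsics and any distortion apply to the point x, -y, -z); pixel columns grow to the right and rows downward; lengths in m; the calibration is good to about 2 mm. A picture is of the moment at which its call begins. There is no depth.
- r.hand_in(): hands the job in, once; it reports no verdict.
The state is a dict: "clock": time; "joints": joint angles; "qvel": joint speeds; "tau": joint torques, N m; "tcp_pos": TCP position; "orientation": TCP orientation; "contact_force": force on the tool from outside, world axes, zero at the start; "moment": the same for the moment, N m; "grip_width": finger opening in m.
Only numpy, scipy, OpenCV 4.12 (cv2) and the standard library are available. Lean on these libraries where they do the work, as an engineer would, in place of code of your own. Each camera call takes 0.05 s, during which the arm holds its last target.

### The job

Measure out six milling balls: stand the steel beaker under the spout of the ball rack, then draw the rack's stiff shutter out by its knob just until the two channels nearest the spout are clear, keeping the third covered. When their six balls have run into the beaker, push the shutter fully home, and leave the beaker standing there with the other three balls still in the rack and the other things on the bench undisturbed.

Things in the scene. Friction and masses are not known exactly. Their poses are not given: they have to be found in the camera images.
- ball_rack: Fixed aluminium ball rack on grey legs, 165 x 85 mm, 185 mm high. Origin on the bench under the shutter's middle. Three channels (24 mm clear, 2 mm dividers, centred at its y = +26, 0, -26 mm) slope down along its +x at 0.2 rad to a sill 130 mm up at x = 0, three balls in each. Beyond, a cross gutter (x 10 to 38 mm, outer wall with clear guard, to 172 mm up) slopes down along +y to the spout.
- shutter (a joint): Travel (m) of the shutter, a 4 mm steel plate across the channels' lower ends, drawn along the rack's -y; 0 = fully home (a stop). Its free edge is at rack y = 41 mm minus travel, so it clears the channel by the spout first; a ball needs 20 mm. At 0.054 two channels are clear, edge at the third's divider. Starts 0 to 9 mm out. Stiff: about 8 N friction, stays where left.
- shutter_knob (a point): Centre, half-way up, of the shutter's upright black knob: a round post 18 mm across and 45 mm tall, 165 to 210 mm above the bench, on the shutter's -y end, 93 mm from the rack's origin line and 52 mm from the rack's side when shut. It moves with the shutter.
- spout_lip (a point): Middle of the spout floor's open end, 95 mm above the bench, at rack y = +66 mm. The spout is 32 mm wide with 26 mm side walls; its floor slopes down along the rack's +y.
- spout_drop (a point): Point on the bench 26 mm beyond the spout lip (along the rack's +y): the balls fall around the upright line through it. Beaker's centre goes here (within about 15 mm; up to 30 mm is still counted as under the spout).
- beaker_mid (a point): Centre, half-way up (37 mm), of the loose stainless beaker: 78 mm across the rim, 75 mm across the body, 69 mm clear inside, 75 mm tall, about 0.13 kg. Its x axis points to the handle, which starts on the side towards +y.
- beaker_handle (a point): Middle of the upright strap of the beaker's handle, 60 mm out from the beaker's axis and 45 mm above its foot; the strap is 12 mm wide (across), 10 mm deep (radially), from 14 to 69 mm up, joined to the wall by level arms at top and bottom.
- mill_jar_mid (a point): Bystander: middle of a lidded steel milling jar, 82 mm across, 88 mm tall, loose; it and the beaker may stand in each other's place. Leave alone.
- tensile_grip_mid (a point): Bystander: middle of a dark steel tensile test grip, 50 x 60 x 60 mm with a side screw, loose. Leave alone.
- caliper: Bystander: caliper 230 mm long lying on the bench, at most 13 mm high, loose; long axis = its x. Leave alone.
- ball1a_center (a point): Centre of a loose steel milling ball, 20 mm across, 33 g: front one in the channel next to the spout (y = +26 mm).
- ball1b_center (a point): Centre of a loose steel milling ball, 20 mm across, 33 g: middle one in the channel next to the spout (y = +26 mm).
- ball1c_center (a point): Centre of a loose steel milling ball, 20 mm across, 33 g: back one in the channel next to the spout (y = +26 mm).
- ball2a_center (a point): Centre of a loose steel milling ball, 20 mm across, 33 g: front one in the middle channel (y = 0).
- ball2b_center (a point): Centre of a loose steel milling ball, 20 mm across, 33 g: middle one in the middle channel (y = 0).
- ball2c_center (a point): Centre of a loose steel milling ball, 20 mm across, 33 g: back one in the middle channel (y = 0).
- ball3a_center (a point): Centre of a loose steel milling ball, 20 mm across, 33 g: front one in the third channel (y = -26 mm), which must keep its balls.
- ball3b_center (a point): Centre of a loose steel milling ball, 20 mm across, 33 g: middle one in the third channel (y = -26 mm), which must keep its balls.
- ball3c_center (a point): Centre of a loose steel milling ball, 20 mm across, 33 g: back one in the third channel (y = -26 mm), which must keep its balls.
Mind the look-alikes: they are no part of the job. Of the things shaped like the ball_rack, the aluminium one is meant. Leave any red look-alike of the part that bears beaker_mid alone.

How it is judged:
On the way, in this order (a step that is already met when the one before it is completed fails the run):
1. the beaker stands upright on the bench under the spout (horizontal distance between beaker_mid and spout_drop below 0.03 m and height (world z) of beaker_mid below 0.045 m and angle between beaker_mid's own z axis and vertical below 0.1 rad), for 0.2 s.
2. the shutter is drawn out so that the first two channels are clear and the third is still covered (travel 46 to 63 mm) (value of joint shutter between 0.046 and 0.063 m), for 0.3 s.
At the end, for the whole second after the job is handed in: The beaker stands upright on the bench, its centre within 30 mm of the drop point under the spout; the six balls of the two channels nearest the spout lie in it; the three balls of the third channel are still in that channel; the shutter is fully home (travel under 5 mm) (all of step 1 and horizontal distance between each of ball1a_center, ball1b_center, ball1c_center, ball2a_center, ball2b_center, ball2c_center and beaker_mid below 0.037 m and height (world z) of each of ball1a_center, ball1b_center, ball1c_center, ball2a_center, ball2b_center, ball2c_center below 0.06 m and x of each of ball3a_center, ball3b_center, ball3c_center in the frame of ball_rack below 0.004 m and z of each of ball3a_center, ball3b_center, ball3c_center in the frame of ball_rack above 0.125 m and value of joint shutter below 0.005 m); the robot touches nothing.
It fails at once if the shutter is drawn so far that it opens the third channel (travel over 68 mm) (value of joint shutter above 0.068 m).
It fails at once if a bystander (milling jar, tensile grip, caliper) is moved more than 20 mm (distance of any of mill_jar_mid, tensile_grip_mid, caliper from where it was at the start of the episode above 0.02 m).
It also fails if it takes over 58 s, if anything falls off the work surface, if the arm or the gripper's body presses on something with over 40 N, if the wrist force passes 120 N, or if a joint passes its speed limit or range.

## Working session

There is one attempt and no reset: what is moved stays moved. The work goes in short steps, Python scripts to look and compute and a tool call to move; the robot and the scene stay as the last step left them, time stands still between calls to the robot, and variables do not carry over. Pictures are saved under pics/ and viewed, and the job is handed in when it is done.

Besides the shell and the picture viewer there is one more tool, called after ">>>" by a JSON object that holds its "fn" and its "kwargs", one argument or row to a line. send_rows: Moves the arm, as the interface text tells. Its arguments: {"type":"object","properties":{"rows":{"type":"string"},"grip":{"type":"number"},"grip_force":{"type":"number"}},"required":["rows"]}

```bash
mkdir -p pics; ls
cat > h.py <<'E'
import numpy as np,cv2
from bench import r
from scipy.spatial.transform import Rotation as R
def grab(n,f):
    d=r.grab_frame(n); cv2.imwrite('pics/'+f+'.png',d['pixels'][:,:,::-1]); np.savez('pics/'+f+'.npz',K=d['intrinsics'],p=d['position'],o=d['orientation']); return d
def cam(f):
    d=np.load('pics/'+f+'.npz'); o=d['o']
    M=o if o.shape==(3,3) else (R.from_rotvec(o).as_matrix() if o.size==3 else R.from_quat(o).as_matrix())
    return d['K'],d['p'],M
def ray(f,u,v):
    K,p,M=cam(f); c=np.linalg.solve(K,[u,v,1]); return p,M@np.array([c[0],-c[1],-c[2]])
def onz(f,u,v,z):
    p,d=ray(f,u,v); return p+d*(z-p[2])/d[2]
def proj(f,X):
    K,p,M=cam(f); c=M.T@(np.array(X)-p); q=K@np.array([c[0],-c[1],-c[2]]); return q[:2]/q[2]
def tri(*obs):
    A=np.zeros((3,3));b=np.zeros(3)
    for f,u,v in obs:
        p,d=ray(f,u,v); d=d/np.linalg.norm(d); P=np.eye(3)-np.outer(d,d); A+=P;b+=P@p
    x=np.linalg.solve(A,b); return x,[np.round(proj(f,x)-[u,v],1) for f,u,v in obs]
E
python3 - <<'E'
from h import *
for n in('scene','top','wrist'):
    d=grab(n,n+'0'); print(n,d['position'],d['orientation'],d['intrinsics'].tolist(), [k for k in d])
print(r.get_obs())
E
```

```text
pics
scene [1.09160685 0.25417293 0.85887632] [0.43685119 0.71690623 1.95308577] [[432.6580902958172, 0.0, 275.45420691210046], [0.0, 432.6580902958172, 206.2122273558502], [0.0, 0.0, 1.0]] ['pixels', 'intrinsics', 'position', 'orientation']
top [ 0.43174973 -0.00921588  1.02307075] [ 0.07098073 -0.08033305 -1.58052738] [[392.03169388220334, 0.0, 281.63530207326744], [0.0, 392.03169388220334, 207.13491204883775], [0.0, 0.0, 1.0]] ['pixels', 'intrinsics', 'position', 'orientation']
wrist [0.19518205 0.6510447  0.37249467] [-0.2856916  -0.18567668  1.14972407] [[311.6605453668276, 0.0, 276.3836380669967], [0.0, 311.6605453668276, 207.90554232207242], [0.0, 0.0, 1.0]] ['pixels', 'intrinsics', 'position', 'orientation']
{'clock': 0.15, 'joints': array([-1.26711311,  0.47761114,  0.02234753,  1.55620425, -0.01148871,
        1.10933374, -0.08307511]), 'qvel': array([ 0.00155804, -0.00266148,  0.00059081, -0.00341348,  0.00167676,
        0.00076837, -0.00148028]), 'tau': array([ 2.66046605e-03, -5.96921146e+01,  1.60999216e+00, -2.81491596e+01,
        1.26249596e-02,  6.60404650e-03, -1.07227219e-06]), 'tcp_pos': array([0.2699898 , 0.61814982, 0.23055696]), 'orientation': array([-1.54798195,  0.32317056, -0.32288145]), 'contact_force': array([ 0.54851217, -0.78736626, -0.47774874]), 'moment': array([ 0.0275867 , -0.04580027,  0.01241955]), 'grip_width': 0.08535669099607926}
```

View pics/scene0.png

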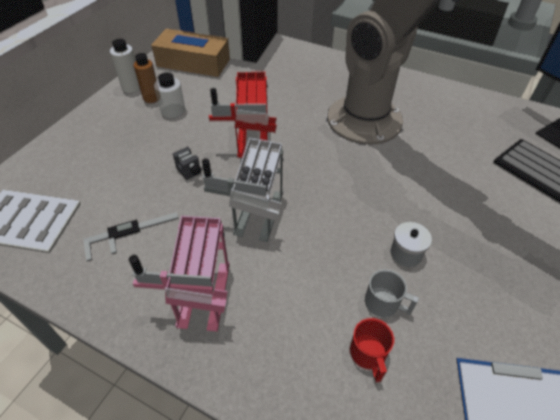

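View pics/top0.png

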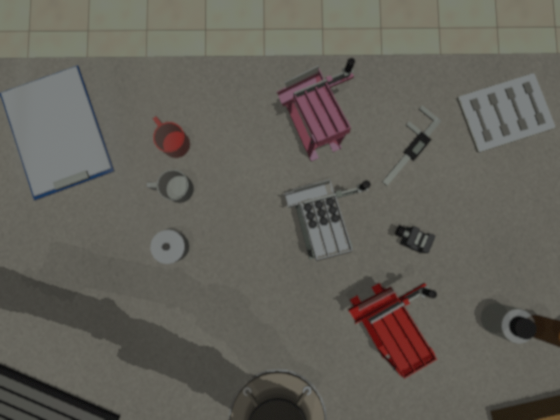

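View pics/wrist0.png

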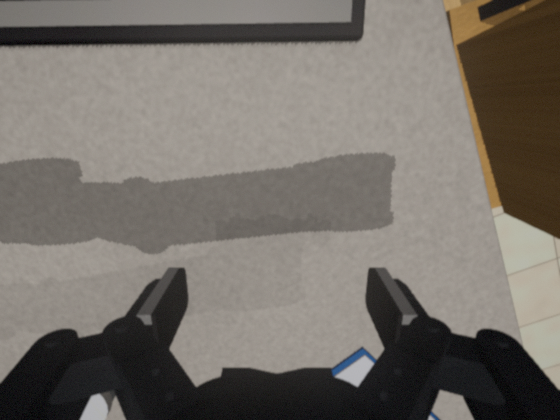

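Candidates: racks at top (315,110) pink, (322,220) bare aluminium with balls, (395,330) red. The middle one fits. Mugs: steel beaker (175,187), red look-alike (171,138). I'll confirm with crops.

Run:
```python
import cv2,numpy as np
t=cv2.imread('pics/top0.png');s=cv2.imread('pics/scene0.png')
a=cv2.resize(t[170:270,270:380],None,fx=5,fy=5,interpolation=cv2.INTER_CUBIC)
b=cv2.resize(t[160:280,130:230],None,fx=4,fy=4,interpolation=cv2.INTER_CUBIC)
c=cv2.resize(s[130:245,190:300],None,fx=5,fy=5,interpolation=cv2.INTER_CUBIC)
d=cv2.resize(s[215:330,350:440],None,fx=5,fy=5,interpolation=cv2.INTER_CUBIC)
for n,i in zip('abcd',(a,b,c,d)): cv2.imwrite(f'pics/c_{n}.png',i)
```

```text
(no output)
```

View pics/c_a.png

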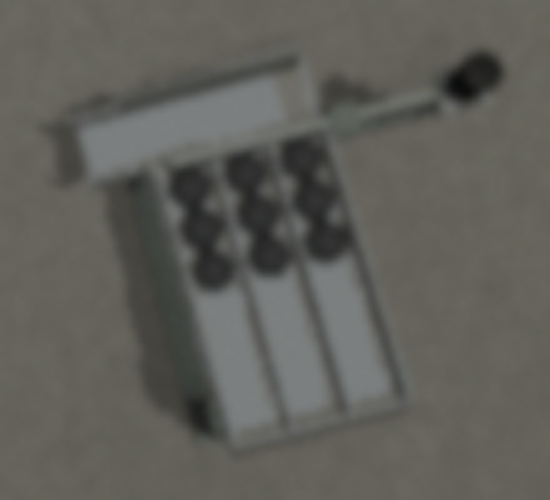

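View pics/c_c.png

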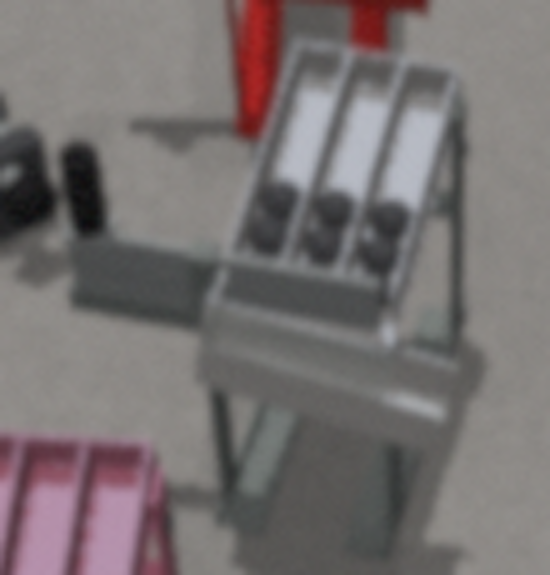

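View pics/c_b.png

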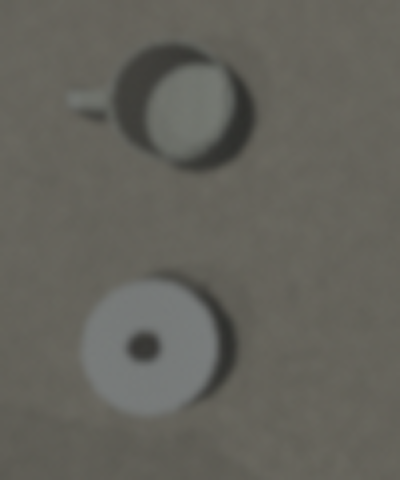

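View pics/c_d.png

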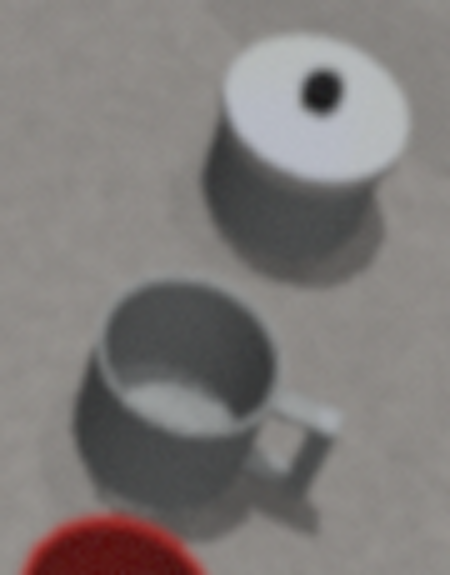

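Run:
```python
from h import *
T=lambda a,b:('top0',270+a/5,170+b/5)
S=lambda a,b:('scene0',190+a/5,130+b/5)
for n,o in dict(knobtop=(T(484,70),S(80,148)),knobbot=(T(460,90),S(90,230)),backm=(T(410,405),S(297,42)),backp=(T(235,447),S(460,70)),
  guardm=(T(297,58),S(215,312)),guardp=(T(80,110),S(460,355)),ball1c=(T(211,270),S(390,215)),ball3c=(T(325,242),S(277,198)),ball2c=(T(268,255),S(330,208))).items():
    x,e=tri(*o); print(n,x.round(4),*e)
# beaker rim z=.075: ellipse in crops
T4=lambda a,b:('top0',130+a/4,160+b/4); S5=lambda a,b:('scene0',350+a/5,215+b/5)
print('rim', tri(T4(174,102),S5(190,357)))
print('rim top@.075',onz(*T4(174,102),.075),'sc',onz(*S5(190,357),.075))
print('handle', tri(T4(73,100),S5(325,420)), onz(*T4(73,100),.069))
print('jar', onz(*T4(149,346),.088),onz(*S5(317,108),.088))
```

```text
knobtop [ 0.5565 -0.193   0.2127] [-0.1  0. ] [-0.1 -0. ]
knobbot [ 0.556  -0.1945  0.1608] [ 0.2 -0.1] [0.3 0.1]
backm [ 0.4174 -0.1655  0.177 ] [ 0.3 -0.2] [0.3 0.1]
backp [ 0.3999 -0.0886  0.1774] [-0.2  0.1] [-0.2 -0. ]
guardm [ 0.571  -0.1215  0.1582] [-0.3  0.1] [-0.3 -0.1]
guardp [ 0.5465 -0.0195  0.1599] [-2.4  1. ] [-2.7 -0.3]
ball1c [ 0.4777 -0.0831  0.1525] [ 0.3 -0.1] [0.4 0. ]
ball3c [ 0.49   -0.1351  0.1502] [ 0.6 -0.3] [0.6 0.1]
ball2c [ 0.4846 -0.1097  0.1506] [ 0.7 -0.3] [0.8 0.1]
rim (array([0.57997166, 0.25102371, 0.0670198 ]), [array([-0.5,  0.1]), array([-0.6, -0. ])])
rim top@.075 [0.57905403 0.24775018 0.075     ] sc [0.58462728 0.25209288 0.075     ]
handle (array([0.582269  , 0.31063542, 0.06806257]), [array([ 0.4, -0.1]), array([0.5, 0. ])]) [0.58187557 0.31125906 0.069     ]
jar [0.43116381 0.25680456 0.088     ] [0.44672888 0.26280925 0.088     ]
```

Run:
```python
from h import *
o=r.get_obs(); M=R.from_rotvec(o['orientation']).as_matrix(); print(M.round(3))
for name,zd in (('handle',[1,0,0]),('knob',[-np.sin(.23),np.cos(.23),0])):
  for s in (1,-1):
    z=s*np.array(zd);y=np.array([0,0,-1.]);x=np.cross(y,z)
    N=np.c_[x,y,z]; print(name,s,R.from_matrix(N@M.T).as_rotvec().round(3))
```

```text
[[ 0.916 -0.     0.4  ]
 [-0.4   -0.001  0.916]
 [ 0.    -1.    -0.001]]
handle 1 [ 1.000e-03 -1.000e-03 -1.159e+00]
handle -1 [1.000e-03 1.000e-03 1.983e+00]
knob 1 [ 0.001 -0.     0.642]
knob -1 [-0.0e+00 -2.0e-03 -2.5e+00]
```

>>> {"fn": "send_rows", "kwargs": {
  "rows": "0.026 -0.0256 -0.004 0 0 -0.0966;0.026 -0.0256 -0.004 0 0 -0.0966;0.026 -0.0256 -0.004 0 0 -0.0966;0.026 -0.0256 -0.004 0 0 -0.0966;0.026 -0.0256 -0.004 0 0 -0.0966;0.026 -0.0256 -0.004 0 0 -0.0966;0.026 -0.0256 -0.004 0 0 -0.0966;0.026 -0.0256 -0.004 0 0 -0.0966;0.026 -0.0256 -0.004 0 0 -0.0966;0.026 -0.0256 -0.004 0 0 -0.0966;0.026 -0.0256 -0.004 0 0 -0.0966;0.026 -0.0256 -0.004 0 0 -0.0966;0 0 0 0 0 0;0 0 0 0 0 0",
  "grip": 0.045,
  "grip_force": 60
}}

```text
clock: 1.55
tcp_pos: [0.5824, 0.3104, 0.1828]
orientation: [-1.209, 1.211, -1.211]
contact_force: [-1.1, 0.3, 0.4]
grip_width: 0.045
```

Run:
```python
from h import *
grab('wrist','w1'); o=r.get_obs(); print(o['clock'],o['tcp_pos'],o['joints'].round(2),R.from_rotvec(o['orientation']).as_matrix().round(3))
print(proj('w1',[.582,.3107,.069]),proj('w1',[.580,.2505,.075]))
```

```text
1.6 [0.58156438 0.31197011 0.18294087] [-0.84  0.52  0.36  1.66 -0.21  1.   -0.41] [[ 0.001 -0.001  1.   ]
 [-1.     0.     0.001]
 [-0.    -1.    -0.001]]
[276.18199088 203.39880131] [274.02497795 268.89943724]
```

View pics/w1.png

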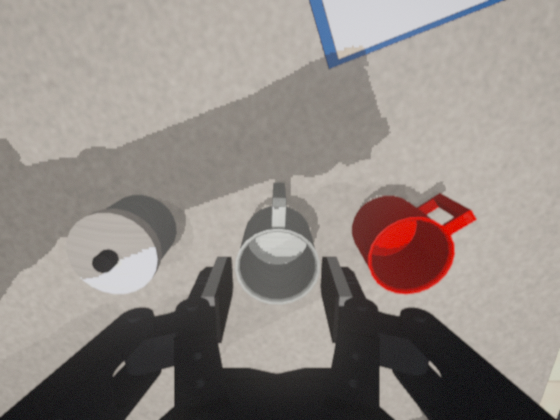

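The beaker rim is at (278,267) and the handle strap at (279,207), nearly aligned with the gripper.

Run:
```python
from h import *
import cv2
print(onz('w1',278,267,.075),onz('w1',279,206,.069),onz('w1',279,226,.069),onz('w1',279,184,.014))
i=cv2.imread('pics/w1.png'); cv2.imwrite('pics/w1c.png',cv2.resize(i[170:320,220:340],None,fx=4,fy=4))
```

```text
[0.58359106 0.25242809 0.075     ] [0.58443143 0.30834184 0.069     ] [0.58446899 0.28977977 0.069     ] [0.58489217 0.31411744 0.014     ]
```

View pics/w1c.png

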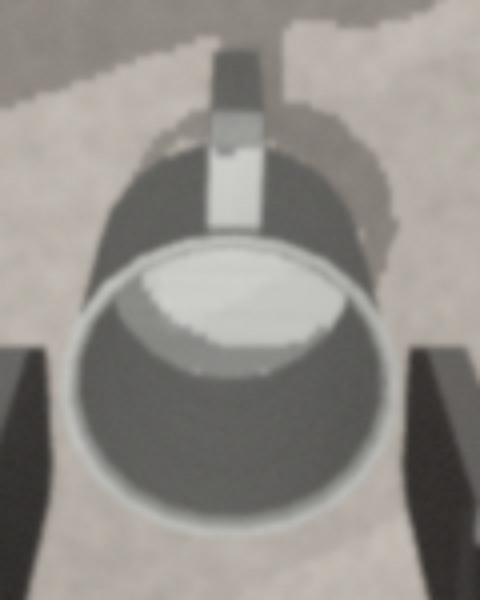

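>>> {"fn": "send_rows", "kwargs": {
  "rows": "0.002 0 -0.03 0 0 0;0 0 -0.03 0 0 0;0 0 -0.03 0 0 0;0 0 -0.03 0 0 0;0 0 -0.02 0 0 0;0 0 -0.012 0 0 0;0 0 0 0 0 0;0 0 0 0 0 0"
}}

```text
clock: 2.4
tcp_pos: [0.5843, 0.3124, 0.0321]
orientation: [-1.208, 1.208, -1.208]
contact_force: [0.9, 0.4, 0.3]
grip_width: 0.045
```

>>> {"fn": "send_rows", "kwargs": {
  "rows": "0 0 0 0 0 0;0 0 0 0 0 0;0 0 0 0 0 0;0 0 0 0 0 0;0 0 0 0 0 0;0 0 0 0 0 0",
  "grip": 0
}}

```text
clock: 3.0
tcp_pos: [0.5847, 0.3118, 0.0325]
orientation: [-1.207, 1.209, -1.209]
contact_force: [-1.6, 0.7, 6.4]
grip_width: 0.0113
```

Run:
```python
from h import *
grab('wrist','w2'); o=r.get_obs(); print(o['clock'],o['tcp_pos'],o['grip_width'],o['contact_force'])
```

```text
3.05 [0.58475037 0.31180055 0.03252218] 0.010843650624226046 [-1.60994622  0.26961816  6.5948022 ]
```

View pics/w2.png

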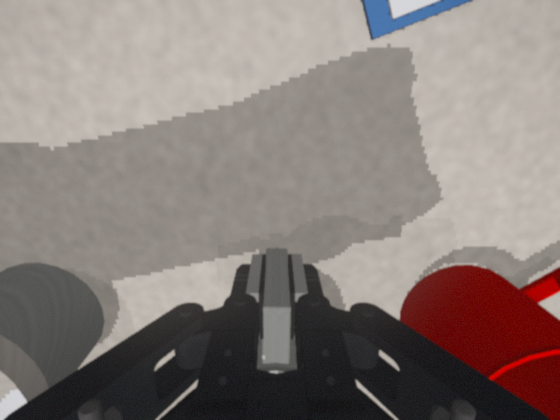

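>>> {"fn": "send_rows", "kwargs": {
  "rows": "0 0 0.01 0 0 0;0 0 0.02 0 0 0;-0.004 -0.01 0.01 0 0 0;-0.006 -0.02 0 0 0 0;-0.006 -0.026 0 0 0 0;-0.006 -0.026 0 0 0 0;-0.006 -0.026 0 0 0 0;-0.006 -0.026 0 0 0 0;-0.006 -0.022 -0.01 0 0 0;-0.004 -0.016 -0.015 0 0 0;-0.003 -0.01 -0.007 0 0 0;0 0 0 0 0 0;0 0 0 0 0 0"
}}

```text
clock: 4.35
tcp_pos: [0.5375, 0.13, 0.0397]
orientation: [-1.208, 1.209, -1.209]
contact_force: [0.1, 0.2, -1.9]
grip_width: 0.0109
```

Run:
```python
from h import *
import cv2
for n in ('top','scene'):grab(n,n+'3')
o=r.get_obs(); print(o['clock'],o['tcp_pos'],o['grip_width'],o['contact_force'])
d=np.array([.5364,-.003]);
for f in('top3','scene3'):
    print(f,proj(f,[.5364,-.003,.095]),proj(f,[.5364+.0059,-.003-.0253,.095]))
    i=cv2.imread(f'pics/{f}.png')
    u,v=map(int,proj(f,[.5364,0.03,.09])); cv2.imwrite(f'pics/{f}c.png',cv2.resize(i[v-70:v+70,u-80:u+80],None,fx=4,fy=4,interpolation=cv2.INTER_CUBIC)); print('off',u-80,v-70)
```

```text
4.45 [0.53793737 0.13084081 0.03994202] 0.010996576924579556 [-0.60761076 -0.05660335 -2.42171675]
top3 [276.42236868 200.86629606] [287.01114732 198.29352337]
off 182 131
scene3 [287.62080154 219.11929952] [276.48476369 216.88054967]
off 220 155
```

View pics/top3c.png

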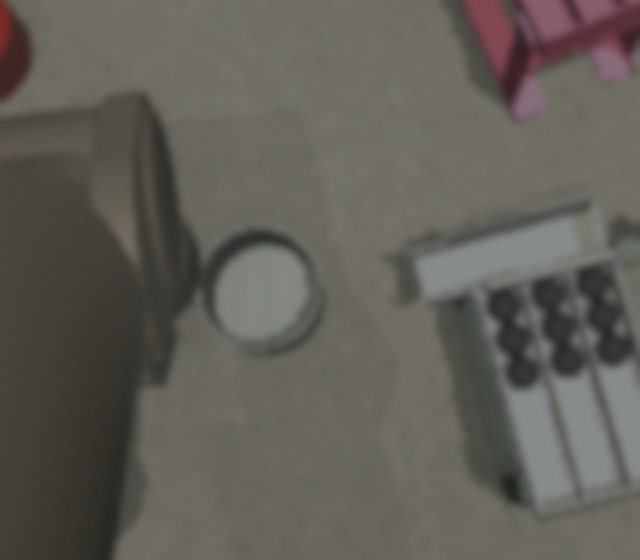

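View pics/scene3c.png

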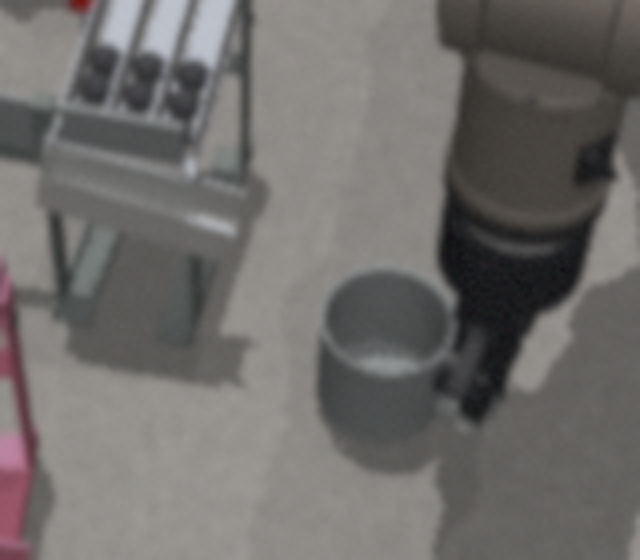

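Run:
```python
from h import *
import cv2
o=np.array([.534,-.098]);x=np.array([np.cos(.23),np.sin(.23)]);y=np.array([-x[1],x[0]])
L=lambda a,b,z:np.r_[o+a*x+b*y,z]
for f,off in (('top3',(182,131)),('scene3',(220,155))):
  i=cv2.imread(f'pics/{f}c.png')
  for p,c in ((L(.024,.066,.095),(0,0,255)),(L(.008,.066,.121),(0,255,0)),(L(.040,.066,.121),(255,0,0)),(L(.038,.0425,.172),(0,255,255)),(L(.038,-.0425,.172),(0,255,255)),(L(-.124,.0425,.185),(255,255,0)),(L(-.124,-.0425,.185),(255,255,0)),(L(-.051,.026,.150),(255,0,255)),(L(-.051,-.026,.150),(255,0,255)),(L(.024,.092,.0),(255,255,255))):
    u,v=(proj(f,p)-off)*4+2; cv2.circle(i,(int(u),int(v)),4,c,-1)
  cv2.imwrite(f'pics/{f}d.png',i)
  print(f,[(onz(f,*q,z)) for q,z in (((281,197),.121),((281,205),.121))] if f[0]=='t' else '')
```

```text
top3 [array([ 0.54236977, -0.01387221,  0.121     ]), array([ 0.52373494, -0.01366401,  0.121     ])]
scene3
```

View pics/top3d.png

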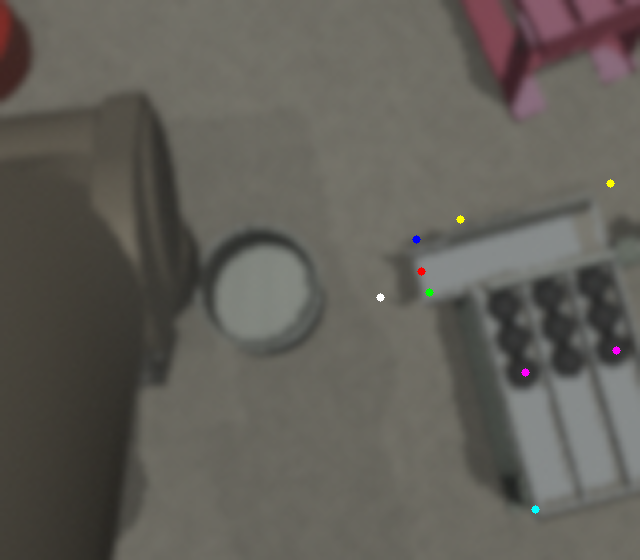

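View pics/scene3d.png

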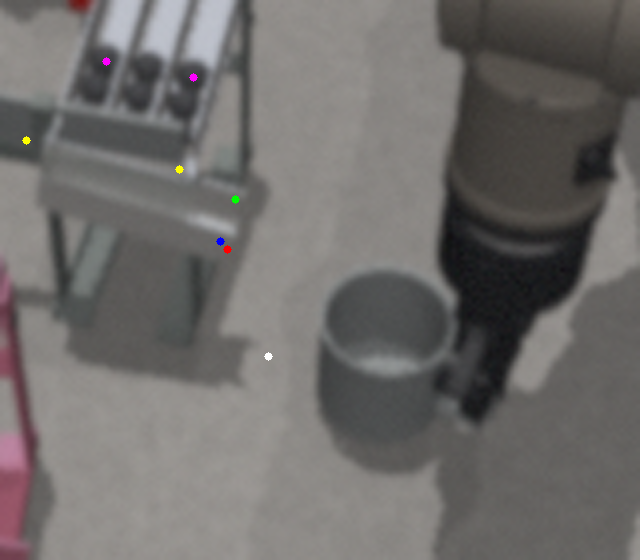

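>>> {"fn": "send_rows", "kwargs": {
  "rows": "0 -0.005 -0.003 0 0 0;-0.001 -0.015 0 0 0 0;-0.001 -0.02 0 0 0 0;-0.001 -0.015 0 0 0 0;0 -0.01 0 0 0 0;0 -0.005 0 0 0 0;0 0 0 0 0 0;0 0 -0.002 0 0 0;0 0 -0.002 0 0 0;0 0 0 0 0 0"
}}

```text
clock: 5.45
tcp_pos: [0.5344, 0.0605, 0.0325]
orientation: [-1.209, 1.209, -1.208]
contact_force: [-1.4, 0.4, 2.9]
grip_width: 0.0114
```

Run:
```python
from h import *
import cv2
for n in ('top','scene'):grab(n,n+'4')
o=r.get_obs(); print(o['clock'],o['tcp_pos'],o['grip_width'],o['contact_force'])
for f in('top4','scene4'):
    i=cv2.imread(f'pics/{f}.png')
    u,v=map(int,proj(f,[.5364,0.0,.09])); cv2.imwrite(f'pics/{f}c.png',cv2.resize(i[v-50:v+50,u-60:u+60],None,fx=5,fy=5,interpolation=cv2.INTER_CUBIC)); print('off',u-60,v-50)
```

```text
5.55 [0.53440889 0.06050479 0.03253616] 0.011182063856993909 [-1.08473798  0.80211681  4.03648055]
off 215 151
off 228 170
```

View pics/top4c.png

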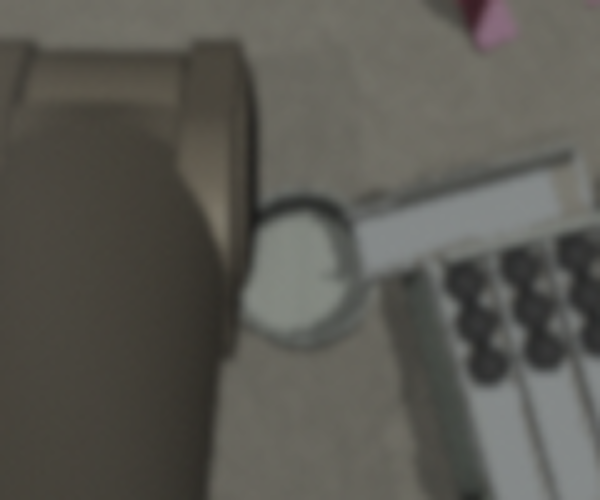

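View pics/scene4c.png

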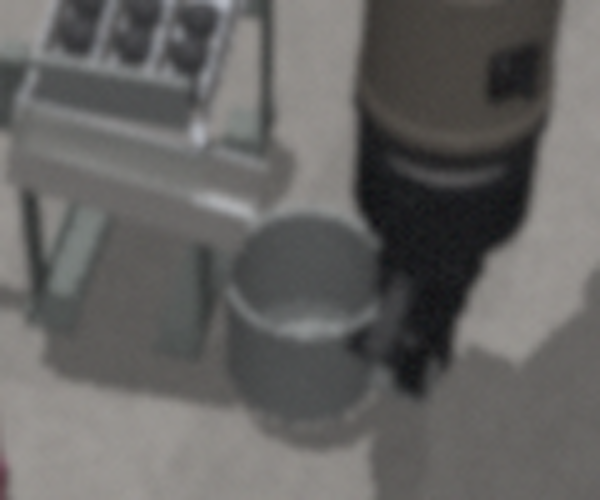

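>>> {"fn": "send_rows", "kwargs": {
  "rows": "0 0 0 0 0 0;0 0 0 0 0 0;0 0 0 0 0 0;0 0 0 0 0 0",
  "grip": 0.045
}}

```text
clock: 5.95
tcp_pos: [0.5342, 0.0593, 0.0322]
orientation: [-1.209, 1.209, -1.209]
contact_force: [-0.0, -0.3, -0.3]
grip_width: 0.045
```

>>> {"fn": "send_rows", "kwargs": {
  "rows": "0 0 0.01 0 0 0;0 0 0.03 0 0 0;0 0 0.04 0 0 0;0 0 0.04 0 0 0;0 0 0.04 0 0 0;0 0 0.04 0 0 0;0 0 0.03 0 0 0;0 0 0 0 0 0"
}}

```text
clock: 6.75
tcp_pos: [0.5367, 0.0594, 0.2676]
orientation: [-1.2, 1.205, -1.212]
contact_force: [-0.2, 0.5, -0.3]
grip_width: 0.0449
```

Run:
```python
from h import *
import cv2
for n in ('top','scene'):grab(n,n+'5')
o=r.get_obs(); print(o['clock'],o['tcp_pos'],o['grip_width'],o['contact_force'],o['joints'])
for f in('top5','scene5'):
    i=cv2.imread(f'pics/{f}.png')
    u,v=map(int,proj(f,[.54,-0.1,.12])); cv2.imwrite(f'pics/{f}c.png',cv2.resize(i[v-60:v+60,u-70:u+70],None,fx=5,fy=5,interpolation=cv2.INTER_CUBIC)); print('off',u-70,v-60)
```

```text
6.85 [0.53423053 0.05935548 0.26314945] 0.04498780200544136 [-4.38642793e-02  3.66343989e-04 -7.26749714e-01] [-0.5683386   0.22346335  0.40475838  1.87044456 -0.10051839  1.06567597
 -0.12432275]
off 248 137
off 179 137
```

View pics/top5c.png

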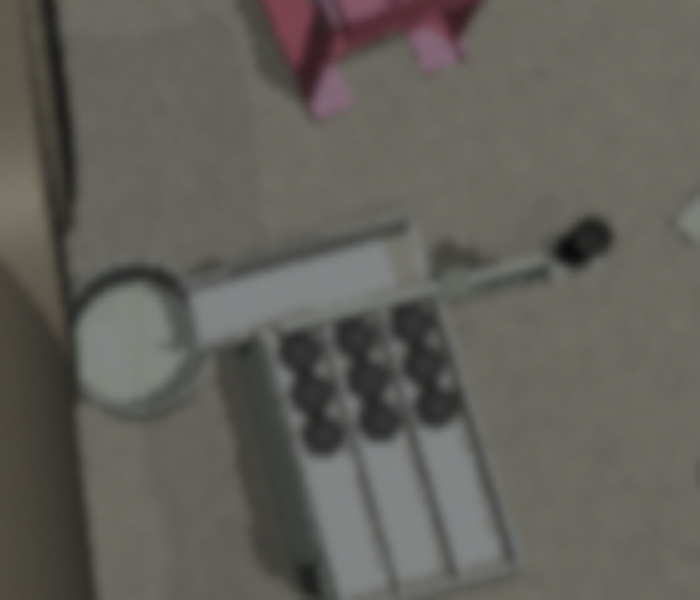

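View pics/scene5c.png

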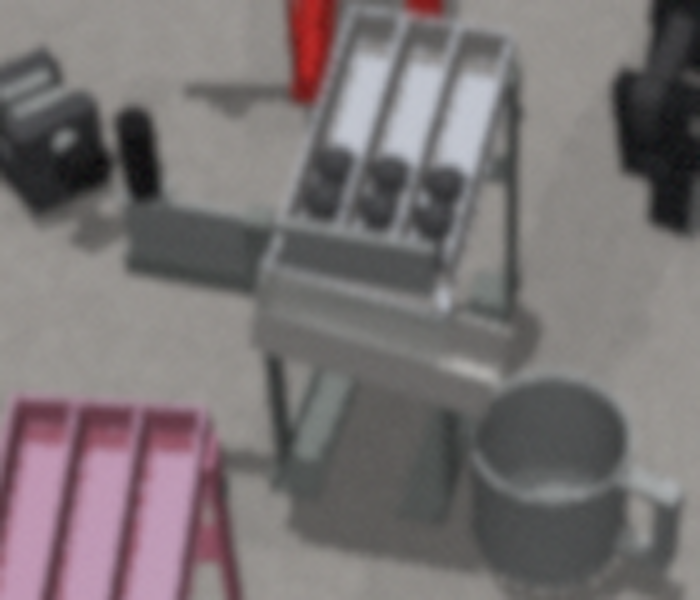

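>>> {"fn": "send_rows", "kwargs": {
  "rows": "0.0016 -0.018 0 0 0 -0.0957;0.0016 -0.018 0 0 0 -0.0957;0.0016 -0.018 0 0 0 -0.0957;0.0016 -0.018 0 0 0 -0.0957;0.0016 -0.018 0 0 0 -0.0957;0.0016 -0.018 0 0 0 -0.0957;0.0016 -0.018 0 0 0 -0.0957;0.0016 -0.018 0 0 0 -0.0957;0.0016 -0.018 0 0 0 -0.0957;0.0016 -0.018 0 0 0 -0.0957;0.0016 -0.018 0 0 0 -0.0957;0.0016 -0.018 0 0 0 -0.0957;0.0016 -0.018 0 0 0 -0.0957;0.0016 -0.0195 0 0 0 -0.0957;0 0 0 0 0 0;0 0 0 0 0 0",
  "grip": 0.04
}}

```text
clock: 8.45
tcp_pos: [0.5558, -0.1938, 0.2611]
orientation: [-0.247, 2.1, -2.099]
contact_force: [0.1, 0.6, -0.6]
grip_width: 0.0401
```

Run:
```python
from h import *
grab('wrist','w6'); o=r.get_obs(); print(o['clock'],o['tcp_pos'],o['joints'].round(2)); print(R.from_rotvec(o['orientation']).as_matrix().round(3))
for z in (.21,.165):print(proj('w6',[.5563,-.1937,z]))
```

```text
8.5 [ 0.5561007  -0.19303577  0.26125763] [-0.34  0.37  0.74  1.77 -0.28  1.11 -0.84]
[[-0.973 -0.002  0.231]
 [-0.231  0.001 -0.973]
 [ 0.002 -1.    -0.001]]
[276.96506574 230.55478129]
[276.89562148 209.03437924]
```

View pics/w6.png

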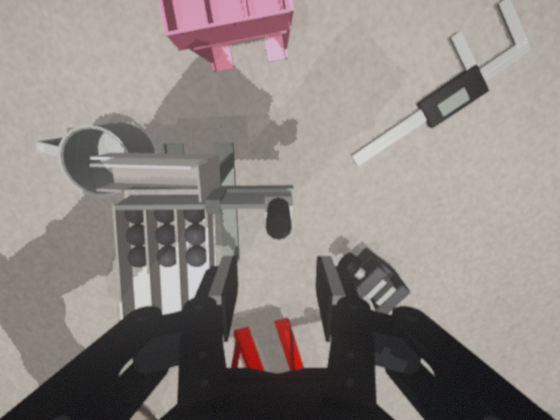

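>>> {"fn": "send_rows", "kwargs": {
  "rows": "0 0 -0.03 0 0 0;0 0 -0.03 0 0 0;0 0 -0.02 0 0 0;0 0 -0.008 0 0 0;0 0 0 0 0 0;0 0 0 0 0 0"
}}

```text
clock: 9.1
tcp_pos: [0.5571, -0.1939, 0.1751]
orientation: [-0.243, 2.098, -2.098]
contact_force: [0.2, -0.5, -0.2]
grip_width: 0.0401
```

>>> {"fn": "send_rows", "kwargs": {
  "rows": "0 0 0 0 0 0;0 0 0 0 0 0;0 0 0 0 0 0;0 0 0 0 0 0;0 0 0 0 0 0",
  "grip": 0,
  "grip_force": 50
}}

```text
clock: 9.6
tcp_pos: [0.5574, -0.1944, 0.1756]
orientation: [-0.241, 2.098, -2.099]
contact_force: [-1.3, 0.3, 6.2]
grip_width: 0.017
```

Run:
```python
from h import *
grab('wrist','w7'); o=r.get_obs(); print(o['clock'],o['tcp_pos'],o['grip_width'],o['contact_force'])
```

```text
9.65 [ 0.55738425 -0.19446775  0.17557193] 0.016514070479612675 [-0.98979008 -0.37229781  6.88889126]
```

View pics/w7.png

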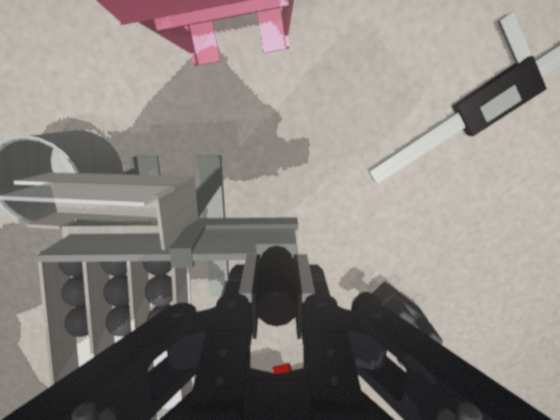

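>>> {"fn": "send_rows", "kwargs": {
  "rows": "-0.0005 0.002 0 0 0 0;-0.0005 0.002 0 0 0 0;0 0 0 0 0 0"
}}

```text
clock: 9.95
tcp_pos: [0.5569, -0.1927, 0.1756]
orientation: [-0.238, 2.094, -2.103]
contact_force: [2.6, -5.5, 1.6]
grip_width: 0.0165
```

>>> {"fn": "send_rows", "kwargs": {
  "rows": "-0.0002 0.001 0 0 0 0;0 0 0 0 0 0"
}}

```text
clock: 10.15
tcp_pos: [0.5567, -0.1919, 0.1756]
orientation: [-0.237, 2.093, -2.103]
contact_force: [2.3, -6.6, 1.4]
grip_width: 0.0166
```

>>> {"fn": "send_rows", "kwargs": {
  "rows": "-0.0002 0.001 0 0 0 0;-0.0002 0.001 0 0 0 0;0 0 0 0 0 0"
}}

```text
clock: 10.45
tcp_pos: [0.5563, -0.1901, 0.1756]
orientation: [-0.237, 2.093, -2.104]
contact_force: [4.1, -6.5, 1.9]
grip_width: 0.0167
```

>>> {"fn": "send_rows", "kwargs": {
  "rows": "-0.0002 0.001 0 0 0 0;-0.0002 0.001 0 0 0 0;0 0 0 0 0 0"
}}

```text
clock: 10.75
tcp_pos: [0.5558, -0.1881, 0.1756]
orientation: [-0.237, 2.093, -2.104]
contact_force: [3.4, -7.8, 2.3]
grip_width: 0.0166
```

>>> {"fn": "send_rows", "kwargs": {
  "rows": "-0.0002 0.001 0 0 0 0;-0.0002 0.001 0 0 0 0;0 0 0 0 0 0"
}}

```text
clock: 11.05
tcp_pos: [0.5557, -0.1876, 0.1757]
orientation: [-0.235, 2.091, -2.106]
contact_force: [5.2, -11.5, -1.3]
grip_width: 0.0165
```

>>> {"fn": "send_rows", "kwargs": {
  "rows": "-0.0002 0.001 0 0 0 0;-0.0002 0.001 0 0 0 0;0 0 0 0 0 0"
}}

```text
clock: 11.35
tcp_pos: [0.5557, -0.1876, 0.1758]
orientation: [-0.233, 2.088, -2.11]
contact_force: [8.4, -16.6, -6.2]
grip_width: 0.017
```

>>> {"fn": "send_rows", "kwargs": {
  "rows": "0.0014 -0.0058 0 0 0 0;0.0014 -0.0058 0 0 0 0;0.0014 -0.0058 0 0 0 0;0.0014 -0.0058 0 0 0 0;0.0014 -0.0058 0 0 0 0;0.0014 -0.0058 0 0 0 0;0.0014 -0.0058 0 0 0 0;0.0014 -0.0058 0 0 0 0;0 0 0 0 0 0"
}}

```text
clock: 12.25
tcp_pos: [0.5652, -0.2264, 0.1755]
orientation: [-0.243, 2.101, -2.096]
contact_force: [-3.6, 4.5, 11.4]
grip_width: 0.0169
```

>>> {"fn": "send_rows", "kwargs": {
  "rows": "0.0011 -0.0045 0 0 0 0;0.0011 -0.0045 0 0 0 0;0.0009 -0.004 0 0 0 0;0 0 0 0 0 0;0 0 0 0 0 0"
}}

```text
clock: 12.75
tcp_pos: [0.5683, -0.2391, 0.1755]
orientation: [-0.243, 2.101, -2.095]
contact_force: [-4.4, 6.0, 10.9]
grip_width: 0.0164
```

>>> {"fn": "send_rows", "kwargs": {
  "rows": "0 0 0 0 0 0;0 0 0 0 0 0;0 0 0 0 0 0;0 0 0 0 0 0;0 0 0 0 0 0;0 0 0 0 0 0;0 0 0 0 0 0;0 0 0 0 0 0;0 0 0 0 0 0;0 0 0 0 0 0"
}}

```text
clock: 13.75
tcp_pos: [0.5683, -0.2391, 0.1755]
orientation: [-0.243, 2.101, -2.096]
contact_force: [-4.0, 5.4, 12.3]
grip_width: 0.0167
```

Run:
```python
from h import *
import cv2
for n in ('scene','wrist'):grab(n,n+'8')
o=r.get_obs(); print(o['clock'],o['tcp_pos'],o['grip_width'],o['contact_force'])
i=cv2.imread('pics/scene8.png'); cv2.imwrite('pics/s8c.png',cv2.resize(i[135:275,170:330],None,fx=5,fy=4,interpolation=cv2.INTER_CUBIC))
```

```text
13.85 [ 0.56830122 -0.2391045   0.17550769] 0.016271038898403728 [-3.01136771  4.93777725 11.9087051 ]
```

View pics/s8c.png

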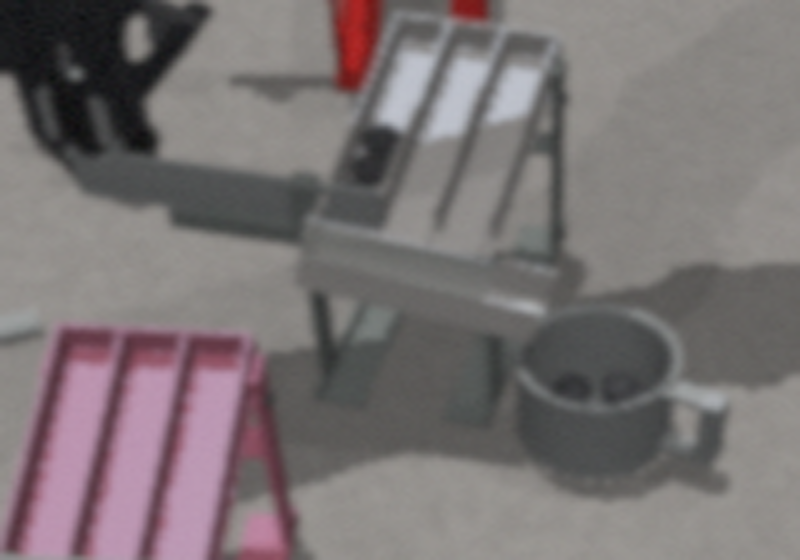

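View pics/wrist8.png

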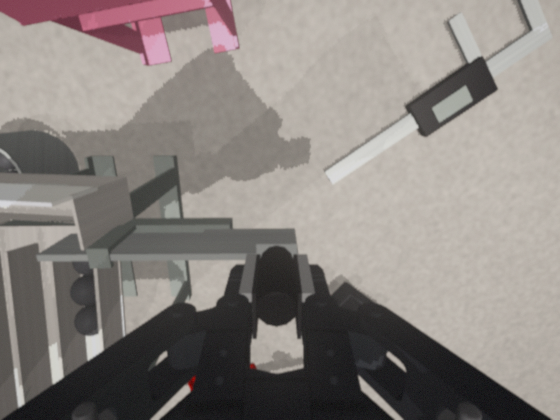

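The two channels are empty and the third still holds its three balls. Next I push the shutter home.

>>> {"fn": "send_rows", "kwargs": {
  "rows": "-0.0014 0.0058 0 0 0 0;-0.0014 0.0058 0 0 0 0;-0.0014 0.0058 0 0 0 0;-0.0014 0.0058 0 0 0 0;-0.0014 0.0058 0 0 0 0;-0.0014 0.0058 0 0 0 0;-0.0014 0.0058 0 0 0 0;-0.0014 0.0058 0 0 0 0;-0.0009 0.004 0 0 0 0;0 0 0 0 0 0"
}}

```text
clock: 14.85
tcp_pos: [0.5569, -0.1924, 0.1756]
orientation: [-0.239, 2.094, -2.103]
contact_force: [0.7, -6.0, 3.7]
grip_width: 0.0164
```

>>> {"fn": "send_rows", "kwargs": {
  "rows": "-0.0005 0.002 0 0 0 0;-0.0005 0.002 0 0 0 0;0 0 0 0 0 0"
}}

```text
clock: 15.15
tcp_pos: [0.556, -0.1889, 0.1756]
orientation: [-0.238, 2.094, -2.103]
contact_force: [1.2, -7.1, 2.4]
grip_width: 0.0165
```

>>> {"fn": "send_rows", "kwargs": {
  "rows": "-0.0003 0.0015 0 0 0 0;-0.0003 0.0015 0 0 0 0;-0.0002 0.001 0 0 0 0;0 0 0 0 0 0"
}}

```text
clock: 15.55
tcp_pos: [0.5557, -0.1876, 0.1757]
orientation: [-0.234, 2.09, -2.108]
contact_force: [6.1, -14.6, -2.2]
grip_width: 0.0167
```

Run:
```python
from h import *
import cv2
for n in ('scene','top'):grab(n,n+'9')
o=r.get_obs(); print(o['clock'],o['tcp_pos'],o['grip_width'],o['contact_force'])
i=cv2.imread('pics/scene9.png'); cv2.imwrite('pics/s9c.png',cv2.resize(i[135:275,170:330],None,fx=5,fy=4,interpolation=cv2.INTER_CUBIC))
i=cv2.imread('pics/top9.png'); cv2.imwrite('pics/t9c.png',cv2.resize(i[150:270,240:380],None,fx=5,fy=5,interpolation=cv2.INTER_CUBIC))
```

```text
15.65 [ 0.55565145 -0.18760413  0.17569122] 0.016793188512659485 [  5.49319173 -14.82434289  -3.21515319]
```

View pics/s9c.png

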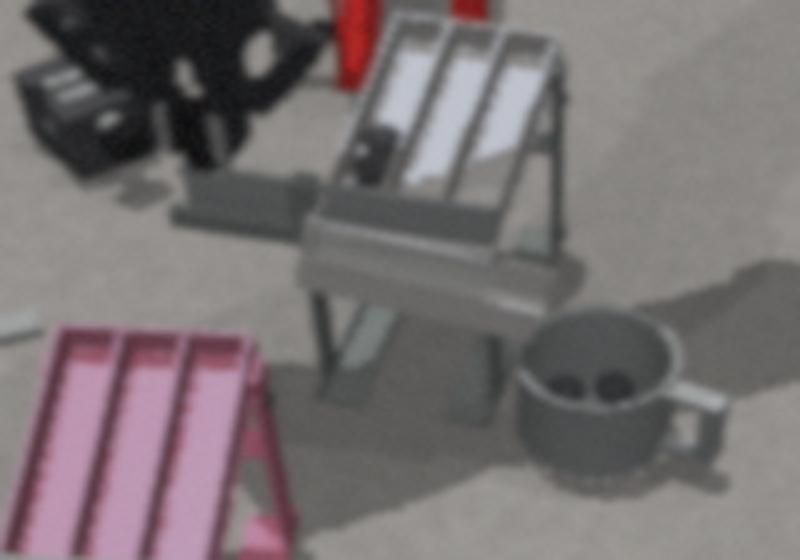

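View pics/t9c.png

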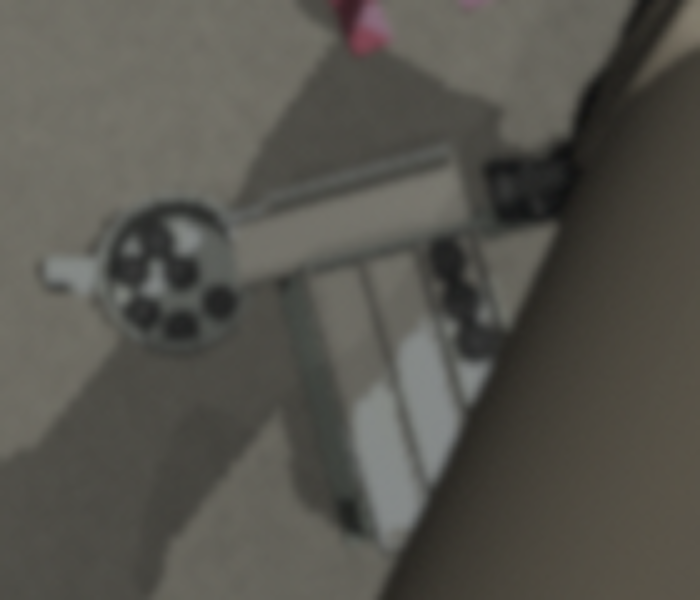

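The beaker holds six balls, three remain in the third channel, and the shutter is at its stop. I release the knob and retreat.

>>> {"fn": "send_rows", "kwargs": {
  "rows": "0.0003 -0.0015 0 0 0 0;0 0 0 0 0 0;0 0 0 0 0 0;0 0 0 0 0 0;0 0 0 0 0 0",
  "grip": 0.04
}}

```text
clock: 16.15
tcp_pos: [0.5544, -0.1831, 0.1742]
orientation: [-0.244, 2.099, -2.098]
contact_force: [-0.7, 0.8, 1.0]
grip_width: 0.0402
```

>>> {"fn": "send_rows", "kwargs": {
  "rows": "0 0 0.02 0 0 0;0 0 0.03 0 0 0;0 0 0.04 0 0 0;0 0 0.04 0 0 0;-0.01 0 0.02 0 0 0;-0.03 -0.02 0 0 0 0;-0.03 -0.02 0 0 0 0;-0.03 -0.02 0 0 0 0;0 0 0 0 0 0;0 0 0 0 0 0"
}}

```text
clock: 17.15
tcp_pos: [0.4541, -0.2437, 0.3246]
orientation: [-0.241, 2.1, -2.098]
contact_force: [1.2, 0.9, -0.2]
grip_width: 0.0401
```

Run:
```python
from h import *
import cv2
for n in ('scene','top'):grab(n,n+'10')
o=r.get_obs(); print(o['clock'],o['tcp_pos'],o['grip_width'],o['contact_force'])
i=cv2.imread('pics/scene10.png'); cv2.imwrite('pics/s10c.png',cv2.resize(i[135:275,170:330],None,fx=5,fy=4,interpolation=cv2.INTER_CUBIC))
```

```text
17.25 [ 0.45534201 -0.24267526  0.32431841] 0.04021521361147425 [ 0.59715431  0.64979644 -0.71157236]
```

View pics/s10c.png

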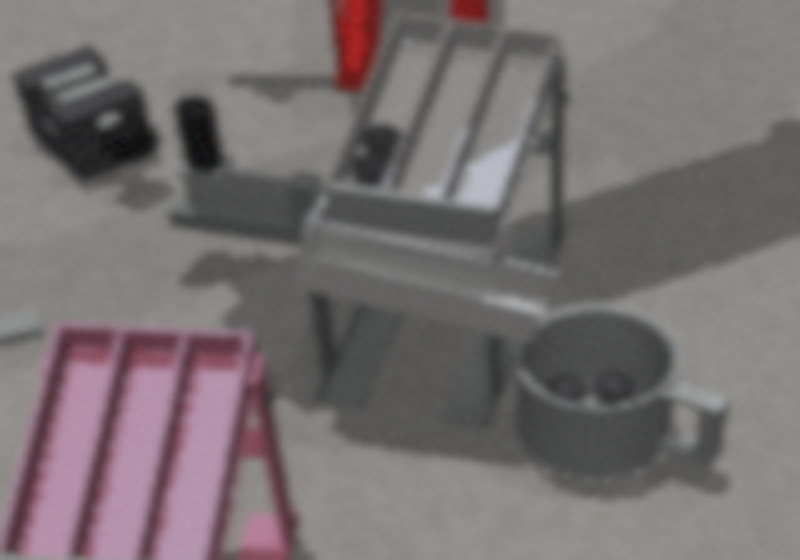

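View pics/top10.png

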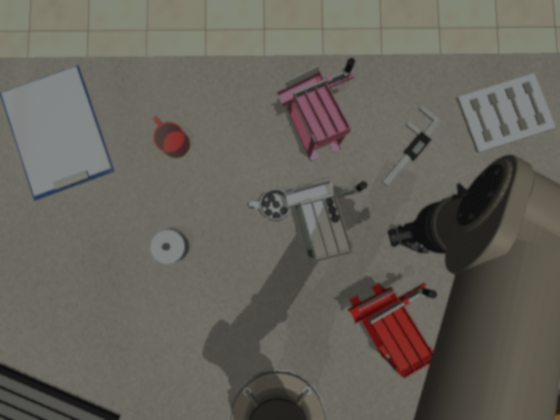

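```bash
python3 -c "
from bench import r
print(r.hand_in())"
```

```text
the job is handed in; nothing more can be done
None
```

I placed the beaker under the spout of the aluminium rack, ran the six balls into it and pushed the shutter home. I handed the job in at about 17 s; the hand-in gives no verdict.

- **Beaker:** I carried it by the handle and set it upright. In the top view its centre is about 26 mm beyond the spout lip and in line with the spout.
- **Shutter:** I first pushed it about 7 mm to the stop to find zero, then drew it out about 53 mm. After the two channels had emptied, I pushed it back to the same stop position, where the push force rose to about 16 N.
- **Balls:** The top view shows six balls in the beaker and three still in the third channel, with the other two channels empty.
- **Other things:** The jar, tensile grip, caliper and red mug look unmoved in the pictures; I did not measure them again. The gripper is clear, at 0.32 m above the bench, and the force reads about zero.

**Disagreement:** Before placing, my predicted spout position and the pictures differed by 3–5 mm. I corrected the placing for that, and the difference is well within the 30 mm allowed.

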